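# Push the rolling pin home in its V-groove rest

## Task

Put the rolling pin away on its rest: lay it lengthwise in the open part of the V-groove, with no part of it in the hood yet, and let go of it. Then push it along the groove into the hood until you feel it bear against the rubber-faced stop hidden inside, pressing it there lightly for a moment but never with more than about 15 N. Leave the pin lying in the groove up against that stop, and leave the garlic, lemon and peeler alone.

Things in the scene. Friction and masses are not known exactly. Their poses are not given: they have to be found in the camera images.
- pin_center (a point): Centre of the rolling pin: a plain pale wooden cylinder without handles, 40 mm in diameter, 200 mm long, flat ends with 3 mm rounded rims, two thin dark rings near each end; 0.24 to 0.42 kg, loose, lying on the worktop at the right. Its x axis runs along the pin; both ends are alike, and it may be rolled about x.
- rolling_pin: The same rolling pin; this origin lies on the cylinder's surface, 20 mm from its axis, half-way along. It slides in the groove against roughly 1.5 to 4.5 N of friction, different each time; a downward push on it at the same time makes it bind.
- rest: The fixed wooden pin rest, origin under its centre: a dark base board 380 x 96 x 12 mm with a narrow rail along its middle, at most 37 mm wide, its top 46 mm above the worktop. Along the whole rail runs a 90 degree V-groove, 32 mm wide at its mouth, lined with cork. Fingers can straddle the rail: only the base board lies beside it. Place and heading vary.
- groove_axis (a point): Half-way along the rest, 58 mm above the worktop, on the line where the pin's axis lies when the pin is in the groove. x runs along the groove towards the stop, z is up. Nothing is over the groove from x = -190 to +60 mm, the open end; the hood covers the rest of it.
- pin_hood: The closed wooden hood over the far end of the rest, 128 mm long, 62 mm wide, top 97 mm above the worktop; origin in the middle of its open mouth, level with groove_axis and 62 mm from it along groove x. The mouth is 50 mm wide and 91 mm high: the pin lying in the groove enters freely, 12 mm to spare above. Its mouth looks along groove -x.
- hood_mouth (a point): Same point, middle of the hood's mouth. Out of sight inside the hood is a rubber-faced end stop, set anew each time: its face stands somewhere 38 to 78 mm inside the mouth, and must be found by feel. The rubber gives about 1 mm for each 4 N. More than about 15 N on it is too much.
- garlic: A bulb of garlic, 56 mm wide and high, standing behind the work; a bystander. Origin at the centre of its underside.
- lemon: A lemon, 72 x 57 x 58 mm, near the front edge of the worktop; a bystander. Origin at the centre of its underside.
- peeler: A small white-handled peeler, 170 x 25 x 18 mm, lying flat behind the rest; a bystander. Origin at the centre of its underside.

How it is judged (in metres and radians):
On the way, in this order (a step that is already met when the one before it is completed fails the run):
1. the pin lies in the open part of the groove, let go, outside the hood (its centre more than 35 mm before groove_axis) (z of pin_center in the frame of groove_axis between -0.004 and 0.004 m and y of pin_center in the frame of groove_axis between -0.004 and 0.004 m and angle between the x axis of pin_center and the x axis of groove_axis, either way round below 0.06 rad and contact force between rolling_pin and the fingers below 0.05 N and x of pin_center in the frame of groove_axis below -0.035 m), for 0.2 s.
2. the pin, lying in the groove with its end in the hood, is pressed against the hidden stop with more than 2 N (z of pin_center in the frame of groove_axis between -0.004 and 0.004 m and y of pin_center in the frame of groove_axis between -0.004 and 0.004 m and angle between the x axis of pin_center and the x axis of groove_axis, either way round below 0.06 rad and x of pin_center in the frame of groove_axis between -0.006 and 0.05 m and contact force between rolling_pin and pin_hood above 2 N), for 0.05 s.
At the end, for the whole second after the job is handed in: The pin lies at rest in the groove (axis within 4 mm and 0.06 rad of the groove's), let go, its end in the hood and still bearing on the hidden stop there (more than 0.3 N) (z of pin_center in the frame of groove_axis between -0.004 and 0.004 m and y of pin_center in the frame of groove_axis between -0.004 and 0.004 m and angle between the x axis of pin_center and the x axis of groove_axis, either way round below 0.06 rad and contact force between rolling_pin and the fingers below 0.05 N and x of pin_center in the frame of groove_axis between -0.006 and 0.05 m and contact force between rolling_pin and pin_hood above 0.3 N and linear speed of rolling_pin below 0.01 m/s); the robot touches nothing.
It fails at once if the pin is pressed against the hidden stop (or the hood) with more than 20 N (contact force between rolling_pin and pin_hood above 20 N).
It fails at once if the garlic is moved by more than 30 mm (distance of garlic from where it was at the start of the episode above 0.03 m).
It fails at once if the lemon is moved by more than 30 mm (distance of lemon from where it was at the start of the episode above 0.03 m).
It fails at once if the peeler is moved by more than 30 mm (distance of peeler from where it was at the start of the episode above 0.03 m).
It also fails if it takes over 61 s, if anything falls off the work surface, if the arm or the gripper's body presses on something with over 40 N, if the wrist force passes 120 N, or if a joint passes its speed limit or range.

## Robot

A 6-joint arm with a two-finger parallel gripper is mounted at the origin on a cart in front of the work surface, level with it; the furniture and walls round the work are solid. World frame = base frame: x ahead of the robot, y to its left, z up, the work surface at z = 0. Lengths are in m, angles in degrees, forces in N, time in s.
With the tool pointing down it reaches from about 0.35 to 0.875 m from the base axis. Payload 4.2 kg.
Tool frame: the origin (TCP) lies at the very end of the fingers, on their centre line; the grasp point (between the pads) lies 19 mm behind it; z points along the fingers, y is the line along which they close (so a half turn about z gives the same grasp; the last joint's range is limited). The gripper opens to 87 mm and grips with 3 to 60 N. Pads are 19 mm wide; open, the fingers measure 117 mm over their backs; the gripper's body (75 mm by 190 mm) begins 51 mm behind the grasp point.
Start: joints at [-62.189, 22.042, 0.453, 0, -68.411, -14.817], TCP at [0.141, -0.609, 0.223] pointing down, gripper open.
Joint ranges: [-179.83, 179.83], [-69.29, 118.12], [-61.27, 80.66], [-181.25, 117.63], [-171.15, -9.14], [-177.46, 177.46]. Speed limits (degrees/s): [159.86, 159.86, 180, 180, 180, 180].

## Interface

Orientations are given as a 3x3 rotation matrix whose columns are the frame's x, y, z axes.
In Python, from station import sense, cams, r gives the robot as it stands. The module is installed in compiled form; this text tells all that it offers.
- The arm moves only by the tool step_arm, never from a script. Its argument "targets" is text: rows parted by semicolons, each of 4 numbers parted by spaces: the shift along the tool's x, y, z in cm, then the turn about the tool's z in degrees. In form: x y z turn; .... A call has 1 to 12 rows; each row shifts and turns the commanded pose from where the row before left it, along the tool's axes as they then stand; what a row does not reach is not made up. A row lasts 1/12 s, in which the tool goes at most 41.7 mm and 7.16 degrees, less where a joint would pass 70% of its speed; a pose out of reach is approached as far as the arm can. A call with a gripper value outside its range is refused whole. "claw" is the finger opening in cm, from 0 to 8.7, set as the call begins (left out, the last holds). The fingers move at their own pace and stop on an object; the grip force is fixed at half the most. Time passes only in rows, so rows that do not move let the fingers close. It gives the time, the measured TCP pose, the force, the opening and the grip force at its end, in the units of the state.
- sense(): the state, without advancing time (a new reading comes with each control period).
- cams.capture(name): name is "side" or "top"; returns a dict with "frame" (384x512x3 uint8, blue, green, red), "vertical_fov" (degrees; the focal length in pixels is half the picture's height over the tangent of half this angle, whatever the lens; pixels are square), "cx", "cy" (the principal point, pixels), "eye" and "rotation" of the camera in the world. Camera axes: x right, y down, z forward; pixel columns grow to the right and rows downward; lengths in m; the calibration is good to about 2 mm. A picture is of the moment at which its call begins. There is no depth.
- r.finish_job(): hands the job in; it is judged then, once.
The state is a dict: "time_s": time; "joints": joint angles; "joint_velocities": joint speeds; "effort": joint torques, N m; "tcp_pos": TCP position; "ee_rot": TCP orientation; "wrist_force": force on the tool from outside, world axes, zero at the start; "moment": the same for the moment, N m; "gripper_width": opening from 0.0 (shut) to 1.0 (fully open); "gripper_force": force on a finger pad.
Only numpy, scipy, OpenCV 4.12 (cv2) and the standard library are available. Lean on these libraries where they do the work, as an engineer would, in place of code of your own. Each camera call takes 0.05 s, during which the arm holds its last target. There are 200 camera calls.

## Working session

There is one attempt and no reset: what is moved stays moved. The work goes in short steps, Python scripts to look and compute and a tool call to move; the robot and the scene stay as the last step left them, time stands still between calls to the robot, and variables do not carry over. Pictures are saved under pics/ and viewed, at most 10 in all, crops included, and the job is handed in when it is done.

Besides the shell and the picture viewer there is one more tool, called as a command line: name --argument value ..., lists and objects as JSON in quotes. step_arm: Moves the arm, as the interface text tells. Its arguments: {"type":"object","properties":{"targets":{"type":"string"},"claw":{"type":"number"}},"required":["targets"]}

```bash
mkdir -p pics; python3 - <<'E'
from station import sense,cams,r
import cv2,json,numpy as np,pickle
for n in("side","top"):
    c=cams.capture(n); cv2.imwrite(f"pics/{n}0.png",c["frame"]); pickle.dump(c,open(f"{n}0.pkl","wb"))
    print(n,{k:(np.round(v,4).tolist()) for k,v in c.items() if k!="frame"})
s=sense();print(s)
E
```

```text
side {'vertical_fov': 53.2775, 'cx': 263.3006, 'cy': 192.8668, 'eye': [0.4751, -0.7774, 0.7013], 'rotation': [[0.9982, -0.0428, 0.0426], [-0.0604, -0.677, 0.7335], [-0.0025, -0.7347, -0.6784]]}
top {'vertical_fov': 49.702, 'cx': 256.779, 'cy': 189.3808, 'eye': [0.4242, -0.055, 1.2252], 'rotation': [[0.0063, -0.9969, 0.0782], [-0.9999, -0.0073, -0.0122], [0.0127, -0.0781, -0.9969]]}
{'time_s': 0.1, 'joints': array([-6.21912502e+01,  2.20882763e+01,  3.89120765e-01, -2.37113919e-02,
       -6.84100985e+01, -1.48170158e+01]), 'joint_velocities': array([-0.0101584 , -0.0113143 ,  0.26326475,  0.13299039, -0.00735483,
       -0.02778949]), 'effort': array([ 1.55668135e-04, -3.91688526e+01,  1.87933856e+01,  4.23192054e+00,
        1.34571307e-02, -7.27536099e-05]), 'tcp_pos': array([ 0.14040983, -0.60849454,  0.22156323]), 'ee_rot': array([[-9.74436781e-01, -2.24661207e-01, -5.49203691e-04],
       [-2.24661848e-01,  9.74435001e-01,  1.86611521e-03],
       [ 1.15919604e-04,  1.94179641e-03, -9.99998108e-01]]), 'wrist_force': array([-0.00475945, -0.41935657, -0.6852687 ]), 'moment': array([ 0.06724607, -0.05285627,  0.01268202]), 'gripper_force': 0.0, 'gripper_width': 0.9980971338266389}
```

View pics/top0.png

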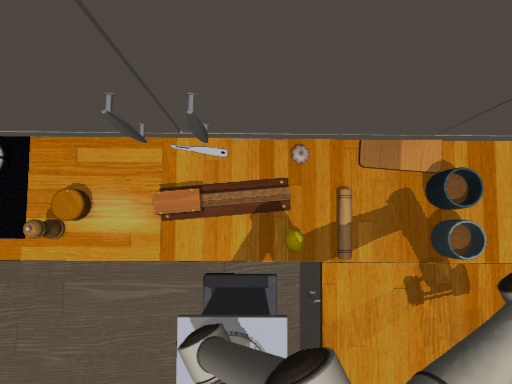

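View pics/side0.png

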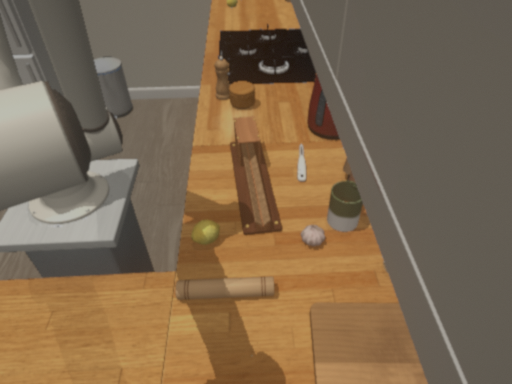

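The top view shows the pin upright at about (344,222). The rest runs from (290,195) to the hood at (153,202), with the lemon at (294,240), garlic at (300,154) and peeler at (200,151). Next I'll enlarge both views to measure.

```bash
python3 - <<'E'
import cv2,pickle
t=pickle.load(open("top0.pkl","rb"))["frame"][170:270,145:365]
s=pickle.load(open("side0.pkl","rb"))["frame"][110:310,165:325]
cv2.imwrite("pics/t1.png",cv2.resize(t,None,fx=3.6,fy=3.6,interpolation=cv2.INTER_CUBIC))
cv2.imwrite("pics/s1.png",cv2.resize(s,None,fx=3,fy=3,interpolation=cv2.INTER_CUBIC))
E
```

```text
(no output)
```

View pics/t1.png

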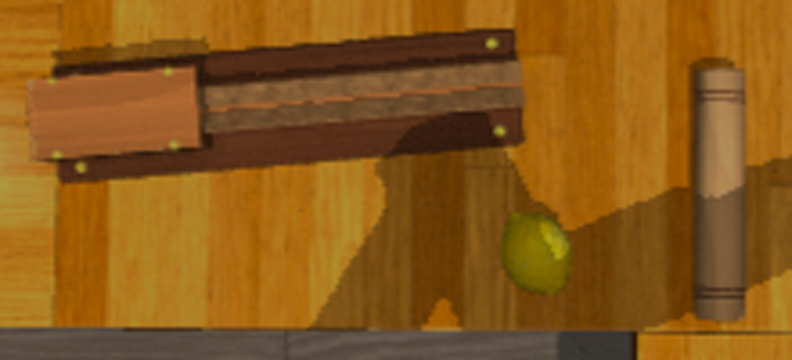

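View pics/s1.png

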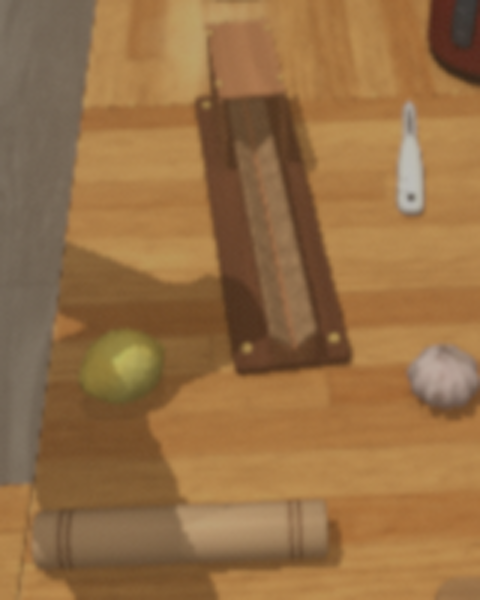

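The enlarged top view gives the base corners (514,30), (523,145), (62,182) and the hood top (30,82) to (200,148). The side view shows the same rest plus the pin's ends at (33,540) and (328,528). Next I'll fit the poses.

```bash
cat > h.py <<'E'
import numpy as np,pickle
from scipy.optimize import least_squares
def proj(c,P):
    q=(np.atleast_2d(P)-c["eye"])@c["rotation"]; f=192/np.tan(np.radians(c["vertical_fov"])/2)
    return q[:,:2]/q[:,2:]*f+[c["cx"],c["cy"]]
def pose(p,P):
    a=p[2];return np.array(P)@np.array([[np.cos(a),np.sin(a),0],[-np.sin(a),np.cos(a),0],[0,0,1]])+[p[0],p[1],0]
E
python3 - <<'E'
from h import *
T=pickle.load(open("top0.pkl","rb"));S=pickle.load(open("side0.pkl","rb"))
t=lambda u:(np.array(u)+.5)/3.6-.5+[145,170]
s=lambda u:(np.array(u)+.5)/3-.5+[165,110]
def fit(p0,Pt,ut,Ps,us):
    f=lambda p:np.r_[(proj(T,pose(p,Pt))-t(ut)),(proj(S,pose(p,Ps))-s(us))].ravel()
    o=least_squares(f,p0,loss="soft_l1");print(np.round(o.x,4),np.degrees(o.x[2]));print(np.round(o.fun.reshape(-1,2),1).tolist())
m,h=.062,.031
fit([.5,.1,1.6],[(-.19,-.048,.012),(-.19,.048,.012),(.19,.048,.012),(m,-h,.097),(m,h,.097),(.19,-h,.097),(.19,h,.097),(-.19,-.0185,.046),(-.19,.0185,.046)],
 [(514,30),(523,145),(62,182),(196,67),(200,148),(30,82),(34,159),(518,62),(522,106)],
 [(-.19,.048,.012),(-.19,-.048,.012),(m,h,.097),(m,-h,.097),(.19,h,.097),(.19,-h,.097)],
 [(240,362),(349,350),(219,97),(285,94),(208,24),(264,20)])
fit([.5,-.3,0],[(.1,0,.02),(-.1,0,.02)],[(719,67),(720,320)],[(.1,0,.02),(-.1,0,.02)],[(328,528),(33,541)])
E
```

```text
[0.4907 0.025  1.6602] 95.12142811333884
[[0.1, -0.6], [0.5, 0.0], [-1.4, 0.5], [-0.3, -0.5], [0.2, -0.3], [-1.3, -0.8], [-0.9, 0.6], [0.9, -0.5], [0.9, 0.2], [-2.4, 2.3], [0.8, 1.7], [-0.6, 0.0], [-0.0, -1.0], [-1.2, -0.5], [0.9, -0.8]]
[ 0.4217 -0.3251 -0.0081] -0.46175505809908035
[[0.0, 0.8], [-0.1, -0.4], [-0.6, 0.0], [0.8, 0.2]]
```

step_arm --targets "0 0 0 6.75; 0 0 0 6.75; -2.79 2.85 1 0; -2.79 2.85 1 0; -2.79 2.85 1 0; -2.79 2.85 1 0; -2.79 2.85 1 0; -2.79 2.85 1 0; -2.79 2.85 1 0; -2.79 2.85 1 0; -2.79 2.85 1 0; -2.79 2.85 1 0" --claw 8.7

```text
time_s: 1.1
tcp_pos: [0.4229, -0.3247, 0.1219]
ee_rot: [[-1.0, 0.009, -0.0], [0.009, 1.0, 0.0], [0.0, 0.0, -1.0]]
wrist_force: [1.1, -1.7, 0.5]
gripper_width: 1.0
gripper_force: 0.0
```

step_arm --targets "0 0 0 0; 0 0 0 0; 0 0 0 0"

```text
time_s: 1.35
tcp_pos: [0.4219, -0.3262, 0.1223]
ee_rot: [[-1.0, 0.008, -0.001], [0.008, 1.0, 0.0], [0.001, 0.0, -1.0]]
wrist_force: [-0.7, -0.6, 0.3]
gripper_width: 0.996
gripper_force: 0.0
```

```bash
cat >> h.py <<'E'
def rel(s,target,turn=0):
    "world target -> shift in tool axes (cm) as they stand after the turn (deg)"
    a=np.radians(turn);R=s["ee_rot"]@np.array([[np.cos(a),-np.sin(a),0],[np.sin(a),np.cos(a),0],[0,0,1]])
    return np.round((np.array(target)-s["tcp_pos"])@R*100,2)
def yaw(s): return np.degrees(np.arctan2(s["ee_rot"][1,0],s["ee_rot"][0,0]))
E
python3 - <<'E'
from h import *
from station import sense,cams
import cv2
s=sense();print(s["tcp_pos"],s["joints"].round(1),yaw(s),rel(s,[.4217,-.3251,.004]))
a=cams.capture("side");b=cams.capture("top")
A=a["frame"][180:330,140:340];B=b["frame"][150:270,270:430]
cv2.imwrite("pics/g.png",np.hstack([cv2.resize(A,(400,300)),cv2.resize(B,(400,300))]))
E
```

```text
[ 0.42188921 -0.32623278  0.12229571] [-20.3  18.8 -20.4   0.  -50.9 -70.2] 179.535316651668 [1.000e-02 1.100e-01 1.183e+01]
```

View pics/g.png

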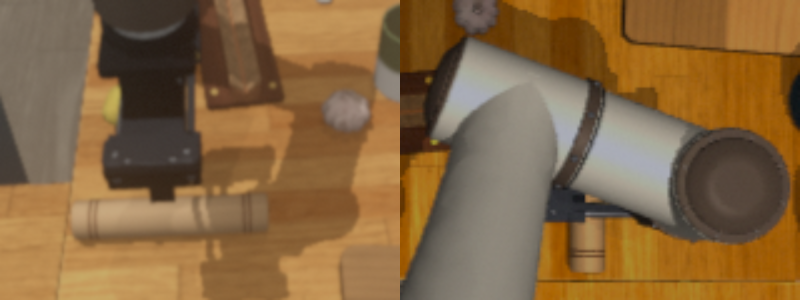

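The side crop shows the fingers centred over the pin at about (160,215), with room on both sides. Descend and grip.

step_arm --targets "0 0.05 3 0; 0 0.05 3 0; 0 0 3 0; 0 0 1.8 0; 0 0 0.8 0; 0 0 0.2 0; 0 0 0 0; 0 0 0 0"

```text
time_s: 2.12
tcp_pos: [0.4229, -0.3263, 0.0059]
ee_rot: [[-1.0, 0.009, 0.002], [0.009, 1.0, -0.001], [-0.002, -0.001, -1.0]]
wrist_force: [0.3, -0.6, -0.2]
gripper_width: 0.996
gripper_force: 0.0
```

step_arm --targets "0 0 0 0; 0 0 0 0; 0 0 0 0; 0 0 0 0; 0 0 0 0; 0 0 0 0; 0 0 0 0; 0 0 0 0; 0 0 0 0; 0 0 0 0" --claw 3

```text
time_s: 2.95
tcp_pos: [0.422, -0.3254, 0.0045]
ee_rot: [[-1.0, 0.009, -0.0], [0.009, 1.0, 0.0], [0.0, 0.0, -1.0]]
wrist_force: [-0.7, 0.9, 0.9]
gripper_width: 0.452
gripper_force: 30.0
```

step_arm --targets "0 0 -1 0; 0 0 -2 0; 0 0 -3 0; 0 0 -3 0; 0 0 -3 0; 0 0 -2 0; 0 0 0 0; 0 0 0 0"

```text
time_s: 3.62
tcp_pos: [0.4221, -0.3253, 0.1455]
ee_rot: [[-1.0, 0.009, 0.002], [0.009, 1.0, -0.0], [-0.002, -0.0, -1.0]]
wrist_force: [-0.7, 0.8, -3.4]
gripper_width: 0.452
gripper_force: 30.0
```

step_arm --targets "0 0 0 -7; 0 0 0 -7; 0 0 0 -7; 0 0 0 -7; 0 0 0 -7; 0 0 0 -7; 0 0 0 -7; 0 0 0 -7; 0 0 0 -7; 0 0 0 -7; 0 0 0 -7; 0 0 0 -7"

```text
time_s: 4.62
tcp_pos: [0.4204, -0.3246, 0.142]
ee_rot: [[-0.108, -0.994, -0.005], [-0.994, 0.108, 0.003], [-0.002, 0.005, -1.0]]
wrist_force: [-0.0, -1.0, -3.4]
gripper_width: 0.453
gripper_force: 30.0
```

step_arm --targets "0 0 0 -6; 0 0 0 -5.6; 0 0 0 0; 0 0 0 0"

```text
time_s: 4.95
tcp_pos: [0.4209, -0.3248, 0.1427]
ee_rot: [[0.086, -0.996, -0.004], [-0.996, -0.086, 0.002], [-0.002, 0.003, -1.0]]
wrist_force: [0.5, -0.4, -2.5]
gripper_width: 0.453
gripper_force: 30.0
```

```bash
python3 - <<'E'
from h import *
from station import sense
s=sense();print(s["tcp_pos"],s["joints"].round(1),yaw(s)%360,rel(s,[.498,-.055,.13]))
E
```

```text
[ 0.42091142 -0.32484376  0.14271224] [-20.2  17.4 -19.   -0.  -53.8  25.1] 274.92497185204377 [-26.22 -10.     1.29]
```

step_arm --targets "-3.28 -1.25 0.16 0; -3.28 -1.25 0.16 0; -3.28 -1.25 0.16 0; -3.28 -1.25 0.16 0; -3.28 -1.25 0.16 0; -3.28 -1.25 0.16 0; -3.28 -1.25 0.16 0; -3.28 -1.25 0.16 0; 0 0 0 0; 0 0 0 0; 0 0 0 0"

```text
time_s: 5.87
tcp_pos: [0.4976, -0.0552, 0.131]
ee_rot: [[0.088, -0.996, -0.002], [-0.996, -0.088, -0.0], [0.0, 0.002, -1.0]]
wrist_force: [-0.8, 0.1, -2.2]
gripper_width: 0.45
gripper_force: 30.0
```

step_arm --targets "0 0 2 0; 0 0 2 0; 0 0 1.2 0; 0 0 0 0; 0 0 0 0; 0 0 0 0"

```text
time_s: 6.37
tcp_pos: [0.4989, -0.056, 0.0805]
ee_rot: [[0.087, -0.996, 0.001], [-0.996, -0.087, -0.0], [0.0, -0.001, -1.0]]
wrist_force: [0.8, 0.1, -3.0]
gripper_width: 0.451
gripper_force: 30.0
```

```bash
python3 - <<'E'
from h import *
from station import sense,cams
import cv2
s=sense();print(s["tcp_pos"],yaw(s)%360,rel(s,[.498,-.055,.042]),s["wrist_force"])
a=cams.capture("side");b=cams.capture("top")
pickle.dump((a,b),open("p.pkl","wb"))
A=a["frame"][130:280,180:305];B=b["frame"][150:270,180:340]
cv2.imwrite("pics/p.png",np.hstack([cv2.resize(A,(458,550),interpolation=cv2.INTER_CUBIC),cv2.resize(B,(340,550))]))
E
```

```text
[ 0.49891954 -0.05595052  0.08051975] 275.01479618228757 [-0.1   0.09  3.85] [ 0.83619323  0.07028128 -3.00031455]
```

View pics/p.png

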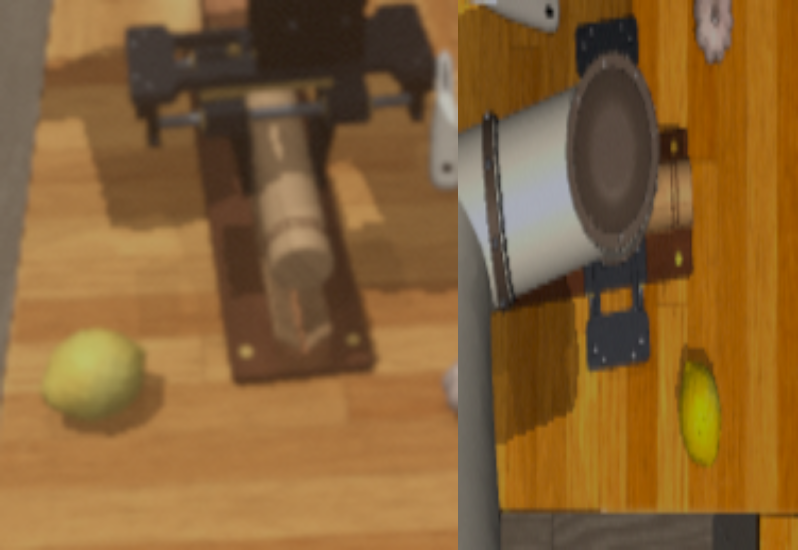

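```bash
python3 - <<'E'
from h import *
a,b=pickle.load(open("p.pkl","rb"));p=[.4907,.025,1.6602]
P=pose(p,[(-.19,.016,.046),(-.19,-.016,.046),(-.19,0,.030),(-.19,.048,.012),(-.19,-.048,.012),(-.18,0,.0965)])
print(((proj(a,P)-[180,130]+.5)*3.667-.5).round(0).tolist())
e=np.array([.4989,-.056,.0805+.016])-.1*np.array([np.cos(1.6584),np.sin(1.6584),0])
print(((proj(a,e)-[180,130]+.5)*3.667-.5).round(0))
print(((proj(b,P)-[180,150]+.5)*[2.125,4.583]+[458,0]).round(0).tolist(),((proj(b,e)-[180,150]+.5)*[2.125,4.583]+[458,0]).round(0))
E
```

```text
[[278.0, 336.0], [327.0, 331.0], [302.0, 351.0], [230.0, 378.0], [375.0, 361.0], [300.0, 266.0]]
[[301. 267.]]
[[694.0, 224.0], [692.0, 173.0], [692.0, 200.0], [694.0, 277.0], [687.0, 128.0], [689.0, 194.0]] [[690. 192.]]
```

The pin hangs centred over the groove: the predicted end (300,266) agrees with the seen end (301,260), and the rail corners match. Lower it.

step_arm --targets "0 0.05 1 0; 0 0 1 0; 0 0 0.8 0; 0 0 0.4 0; 0 0 0.2 0; 0 0 0.15 0; 0 0 0.1 0; 0 0 0 0; 0 0 0 0"

```text
time_s: 7.22
tcp_pos: [0.4981, -0.0552, 0.0435]
ee_rot: [[0.089, -0.996, 0.001], [-0.996, -0.089, 0.0], [-0.0, -0.001, -1.0]]
wrist_force: [-0.4, 0.7, -2.5]
gripper_width: 0.45
gripper_force: 30.0
```

step_arm --targets "0 0 0.05 0; 0 0 0.05 0; 0 0 0 0; 0 0 0 0"

```text
time_s: 7.55
tcp_pos: [0.4982, -0.0552, 0.0432]
ee_rot: [[0.089, -0.996, 0.001], [-0.996, -0.089, -0.0], [0.0, -0.001, -1.0]]
wrist_force: [-2.5, 0.9, 7.1]
gripper_width: 0.453
gripper_force: 30.0
```

Contact with the groove (upward force 7 N). Release, wait, then rise.

step_arm --targets "0 0 0 0; 0 0 0 0; 0 0 0 0; 0 0 0 0; 0 0 0 0; 0 0 0 0; 0 0 0 0; 0 0 0 0; 0 0 0 0" --claw 8

```text
time_s: 8.3
tcp_pos: [0.4979, -0.0552, 0.0422]
ee_rot: [[0.089, -0.996, 0.0], [-0.996, -0.089, -0.0], [0.0, -0.0, -1.0]]
wrist_force: [0.5, -0.4, -0.1]
gripper_width: 0.912
gripper_force: 0.0
```

step_arm --targets "0 0 -1 0; 0 0 -2 0; 0 0 -2 0; 0 0 -2 0; 0 0 -1 0; 0 0 0 0; 0 0 0 0"

```text
time_s: 8.88
tcp_pos: [0.4979, -0.0551, 0.1224]
ee_rot: [[0.089, -0.996, 0.001], [-0.996, -0.089, 0.001], [-0.0, -0.001, -1.0]]
wrist_force: [0.1, 0.3, -0.7]
gripper_width: 0.919
gripper_force: 0.0
```

```bash
python3 - <<'E'
from h import *
from station import sense,cams
import cv2
s=sense();a=cams.capture("side")
p=[.4907,.025,1.6602]
q=pose(p,[(-.205,0,.11),(-.205,0,.053)])
print(s["tcp_pos"],s["gripper_width"],rel(s,q[0]),rel(s,q[1]),yaw(s))
P=pose(p,[(-.18,0,.058),(-.18,0,.078)]);print(((proj(a,P)-[180,130]+.5)*4-.5).round(0).tolist())
cv2.imwrite("pics/q.png",cv2.resize(a["frame"][130:280,180:305],None,fx=4,fy=4,interpolation=cv2.INTER_CUBIC))
E
```

```text
[ 0.49786669 -0.05513767  0.12242109] 0.9193385846939554 [ 1.245e+01 -1.000e-02  1.240e+00] [12.46 -0.    6.94] -84.91861670320598
[[327.0, 338.0], [327.0, 313.0]]
```

View pics/q.png

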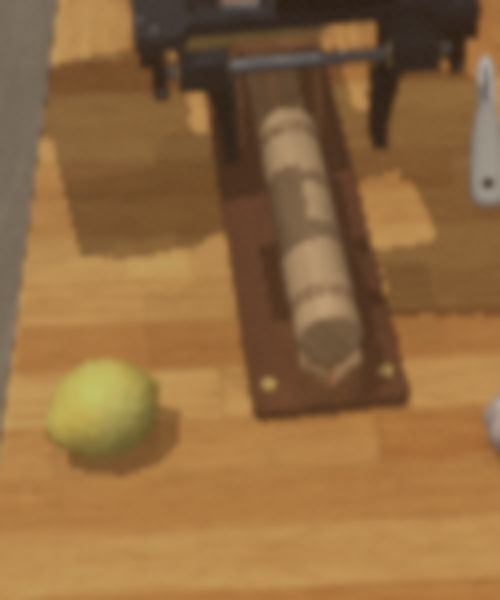

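The pin lies straight in the groove, near end centre at (329,338), where predicted. Close the fingers and go behind that end.

step_arm --targets "3.2 0 0 0; 3.2 0 0 0; 3.2 0 0 0; 3.4 0 0 0; 0 0 0 0; 0 0 0 0; 0 0 0 0; 0 0 0 0; 0 0 0 0; 0 0 0 0" --claw 0

```text
time_s: 9.77
tcp_pos: [0.5094, -0.1838, 0.1222]
ee_rot: [[0.09, -0.996, -0.0], [-0.996, -0.09, 0.0], [-0.0, 0.0, -1.0]]
wrist_force: [-0.1, -0.1, 0.4]
gripper_width: 0.246
gripper_force: 0.0
```

step_arm --targets "0 0 2 0; 0 0 2 0; 0 0 2 0; 0 0 0.9 0; 0 0 0 0; 0 0 0 0; 0 0 0 0"

```text
time_s: 10.35
tcp_pos: [0.5105, -0.1847, 0.0544]
ee_rot: [[0.09, -0.996, 0.002], [-0.996, -0.09, -0.0], [0.001, -0.002, -1.0]]
wrist_force: [0.1, 0.5, 0.3]
gripper_width: 0.005
gripper_force: 0.0
```

step_arm --targets "-0.2 0 0 0; -0.2 0 0 0; -0.2 0 0 0; -0.2 0 0 0; -0.2 0 0 0; -0.2 0 0 0; -0.2 0 0 0; -0.2 0 0 0; -0.2 0 0 0; -0.2 0 0 0; -0.2 0 0 0; -0.2 0 0 0"

```text
time_s: 11.35
tcp_pos: [0.5073, -0.1608, 0.0533]
ee_rot: [[0.089, -0.996, -0.0], [-0.996, -0.089, -0.0], [0.0, 0.0, -1.0]]
wrist_force: [0.3, -1.6, -0.6]
gripper_width: 0.004
gripper_force: 0.8
```

step_arm --targets "-0.3 0 0 0; -0.5 0 0 0; -0.5 0 0 0; -0.5 0 0 0; -0.5 0 0 0; -0.5 0 0 0; -0.5 0 0 0; -0.5 0 0 0; -0.5 0 0 0; -0.5 0 0 0; -0.5 0 0 0; -0.3 0 0 0"

```text
time_s: 12.35
tcp_pos: [0.5021, -0.1045, 0.0532]
ee_rot: [[0.089, -0.996, -0.0], [-0.996, -0.089, 0.0], [-0.0, 0.0, -1.0]]
wrist_force: [-0.9, -1.7, 0.1]
gripper_width: 0.0
gripper_force: 0.8
```

step_arm --targets "-0.1 0 0 0; -0.1 0 0 0; -0.1 0 0 0; -0.1 0 0 0; -0.1 0 0 0; -0.1 0 0 0; -0.1 0 0 0; -0.1 0 0 0"

```text
time_s: 13.02
tcp_pos: [0.5014, -0.0971, 0.0532]
ee_rot: [[0.089, -0.996, -0.0], [-0.996, -0.089, -0.0], [0.0, 0.0, -1.0]]
wrist_force: [-1.1, -2.0, 0.6]
gripper_width: 0.005
gripper_force: 1.0
```

step_arm --targets "-0.1 0 0 0; -0.1 0 0 0; -0.1 0 0 0; -0.1 0 0 0; -0.1 0 0 0; -0.1 0 0 0; 0 0 0 0"

```text
time_s: 13.6
tcp_pos: [0.5012, -0.0908, 0.0532]
ee_rot: [[0.089, -0.996, 0.0], [-0.996, -0.089, 0.0], [-0.0, -0.0, -1.0]]
wrist_force: [-1.0, -0.7, -0.3]
gripper_width: 0.007
gripper_force: 0.5
```

step_arm --targets "-0.05 0 0 0; -0.05 0 0 0; -0.05 0 0 0; -0.05 0 0 0; -0.05 0 0 0; -0.05 0 0 0"

```text
time_s: 14.1
tcp_pos: [0.501, -0.088, 0.0533]
ee_rot: [[0.089, -0.996, 0.0], [-0.996, -0.089, 0.0], [-0.0, -0.0, -1.0]]
wrist_force: [-0.5, -1.0, -0.2]
gripper_width: 0.009
gripper_force: 0.7
```

step_arm --targets "-0.05 0 0 0; -0.05 0 0 0; -0.05 0 0 0; -0.05 0 0 0; -0.05 0 0 0; -0.05 0 0 0"

```text
time_s: 14.6
tcp_pos: [0.5007, -0.085, 0.0533]
ee_rot: [[0.089, -0.996, 0.0], [-0.996, -0.089, 0.0], [-0.0, -0.0, -1.0]]
wrist_force: [-0.6, -1.3, -0.8]
gripper_width: 0.004
gripper_force: 0.7
```

step_arm --targets "-0.05 0 0 0; -0.05 0 0 0; -0.05 0 0 0; -0.05 0 0 0; -0.05 0 0 0; -0.05 0 0 0"

```text
time_s: 15.1
tcp_pos: [0.5004, -0.0821, 0.0533]
ee_rot: [[0.089, -0.996, 0.0], [-0.996, -0.089, 0.0], [-0.0, -0.0, -1.0]]
wrist_force: [0.4, -1.9, -1.2]
gripper_width: 0.005
gripper_force: 0.6
```

step_arm --targets "-0.05 0 0 0; -0.05 0 0 0; -0.05 0 0 0; -0.05 0 0 0; -0.05 0 0 0; -0.05 0 0 0"

```text
time_s: 15.6
tcp_pos: [0.5001, -0.0791, 0.0533]
ee_rot: [[0.089, -0.996, 0.0], [-0.996, -0.089, 0.0], [0.0, -0.0, -1.0]]
wrist_force: [0.3, -2.3, -0.6]
gripper_width: 0.008
gripper_force: 0.7
```

step_arm --targets "-0.05 0 0 0; -0.05 0 0 0; -0.05 0 0 0; -0.05 0 0 0; -0.05 0 0 0; -0.05 0 0 0"

```text
time_s: 16.1
tcp_pos: [0.4998, -0.0761, 0.0533]
ee_rot: [[0.089, -0.996, 0.0], [-0.996, -0.089, 0.0], [-0.0, -0.0, -1.0]]
wrist_force: [0.9, -1.2, -1.2]
gripper_width: 0.01
gripper_force: 0.7
```

step_arm --targets "-0.05 0 0 0; -0.05 0 0 0; -0.05 0 0 0; -0.05 0 0 0; -0.05 0 0 0; -0.05 0 0 0"

```text
time_s: 16.6
tcp_pos: [0.4995, -0.0731, 0.0533]
ee_rot: [[0.089, -0.996, 0.0], [-0.996, -0.089, 0.0], [-0.0, -0.0, -1.0]]
wrist_force: [0.5, -1.2, 0.9]
gripper_width: 0.004
gripper_force: 0.7
```

step_arm --targets "-0.05 0 0 0; -0.05 0 0 0; -0.05 0 0 0; -0.05 0 0 0; -0.05 0 0 0; -0.05 0 0 0"

```text
time_s: 17.1
tcp_pos: [0.4993, -0.0701, 0.0533]
ee_rot: [[0.089, -0.996, 0.0], [-0.996, -0.089, 0.0], [-0.0, -0.0, -1.0]]
wrist_force: [1.0, -1.7, -0.6]
gripper_width: 0.004
gripper_force: 0.8
```

step_arm --targets "-0.05 0 0 0; -0.05 0 0 0; -0.05 0 0 0; -0.05 0 0 0; -0.05 0 0 0; -0.05 0 0 0"

```text
time_s: 17.6
tcp_pos: [0.4989, -0.0672, 0.0532]
ee_rot: [[0.089, -0.996, -0.0], [-0.996, -0.089, -0.0], [0.0, 0.0, -1.0]]
wrist_force: [0.1, -1.6, -0.4]
gripper_width: 0.004
gripper_force: 0.8
```

step_arm --targets "-0.05 0 0 0; -0.05 0 0 0; -0.05 0 0 0; -0.05 0 0 0; -0.05 0 0 0; -0.05 0 0 0"

```text
time_s: 18.1
tcp_pos: [0.4987, -0.0641, 0.0532]
ee_rot: [[0.089, -0.996, -0.0], [-0.996, -0.089, -0.0], [0.0, 0.0, -1.0]]
wrist_force: [1.8, -1.2, 0.9]
gripper_width: 0.003
gripper_force: 0.8
```

step_arm --targets "-0.05 0 0 0; -0.05 0 0 0; -0.05 0 0 0; -0.05 0 0 0; -0.05 0 0 0; -0.05 0 0 0"

```text
time_s: 18.6
tcp_pos: [0.4984, -0.0612, 0.0533]
ee_rot: [[0.089, -0.996, 0.0], [-0.996, -0.089, -0.0], [0.0, -0.0, -1.0]]
wrist_force: [1.1, -1.8, 1.2]
gripper_width: 0.004
gripper_force: 0.8
```

step_arm --targets "-0.05 0 0 0; -0.05 0 0 0; -0.05 0 0 0; -0.05 0 0 0; -0.05 0 0 0; -0.05 0 0 0"

```text
time_s: 19.1
tcp_pos: [0.4981, -0.0582, 0.0532]
ee_rot: [[0.089, -0.996, -0.0], [-0.996, -0.089, -0.0], [-0.0, 0.0, -1.0]]
wrist_force: [0.8, -1.6, -0.1]
gripper_width: 0.006
gripper_force: 0.8
```

step_arm --targets "-0.05 0 0 0; -0.05 0 0 0; -0.05 0 0 0; -0.05 0 0 0; -0.05 0 0 0; -0.05 0 0 0"

```text
time_s: 19.6
tcp_pos: [0.4979, -0.0552, 0.0532]
ee_rot: [[0.089, -0.996, -0.0], [-0.996, -0.089, 0.0], [-0.0, 0.0, -1.0]]
wrist_force: [0.8, -2.1, 0.0]
gripper_width: 0.005
gripper_force: 0.8
```

step_arm --targets "-0.05 0 0 0; -0.05 0 0 0; -0.05 0 0 0; -0.05 0 0 0; -0.05 0 0 0; -0.05 0 0 0"

```text
time_s: 20.1
tcp_pos: [0.4976, -0.0522, 0.0532]
ee_rot: [[0.089, -0.996, -0.0], [-0.996, -0.089, 0.0], [-0.0, 0.0, -1.0]]
wrist_force: [1.8, -1.9, -0.0]
gripper_width: 0.006
gripper_force: 0.8
```

step_arm --targets "-0.05 0 0 0; -0.05 0 0 0; -0.05 0 0 0; -0.05 0 0 0; -0.05 0 0 0; -0.05 0 0 0"

```text
time_s: 20.6
tcp_pos: [0.4973, -0.0496, 0.0533]
ee_rot: [[0.089, -0.996, -0.0], [-0.996, -0.089, -0.001], [0.001, 0.0, -1.0]]
wrist_force: [1.3, -5.5, 0.2]
gripper_width: 0.003
gripper_force: 2.5
```

The force has risen: this is the stop. Press a little more and hold.

step_arm --targets "-0.04 0 0 0; -0.04 0 0 0; 0 0 0 0; 0 0 0 0"

```text
time_s: 20.93
tcp_pos: [0.4972, -0.049, 0.0533]
ee_rot: [[0.089, -0.996, -0.0], [-0.996, -0.089, -0.001], [0.001, 0.0, -1.0]]
wrist_force: [1.8, -5.7, 0.9]
gripper_width: 0.002
gripper_force: 2.8
```

step_arm --targets "-0.05 0 0 0; -0.05 0 0 0; 0 0 0 0; 0 0 0 0; 0 0 0 0"

```text
time_s: 21.35
tcp_pos: [0.4971, -0.0485, 0.0534]
ee_rot: [[0.089, -0.996, -0.0], [-0.996, -0.089, -0.001], [0.001, 0.001, -1.0]]
wrist_force: [1.5, -8.1, 0.3]
gripper_width: 0.005
gripper_force: 3.8
```

About 6 N on the stop. Ease off slowly, then clear.

step_arm --targets "0.03 0 0 0; 0.03 0 0 0; 0.03 0 0 0; 0.03 0 0 0; 0.03 0 0 0; 0.03 0 0 0; 0.03 0 0 0; 0.03 0 0 0; 0.03 0 0 0; 0.03 0 0 0; 0.05 0 0 0; 0.05 0 0 0"

```text
time_s: 22.35
tcp_pos: [0.4973, -0.0512, 0.0531]
ee_rot: [[0.089, -0.996, -0.0], [-0.996, -0.089, 0.0], [-0.0, 0.0, -1.0]]
wrist_force: [0.2, 0.4, -0.2]
gripper_width: 0.005
gripper_force: 0.0
```

step_arm --targets "0.2 0 0 0; 0.5 0 0 0; 1 0 0 0; 1 0 0 0; 1 0 -1 0; 0 0 -2 0; 0 0 -3 0; 0 0 -3 0; 0 0 0 0; 0 0 0 0; 0 0 0 0; 0 0 0 0"

```text
time_s: 23.35
tcp_pos: [0.4998, -0.0888, 0.1421]
ee_rot: [[0.088, -0.996, -0.003], [-0.996, -0.088, 0.0], [-0.0, 0.003, -1.0]]
wrist_force: [-0.9, 0.2, 0.5]
gripper_width: 0.006
gripper_force: 0.0
```

```bash
python3 - <<'E'
from h import *
from station import sense,cams
import cv2
s=sense();print(s["tcp_pos"],s["time_s"],s["wrist_force"])
a=cams.capture("side");b=cams.capture("top")
A=a["frame"][100:280,180:330];B=b["frame"][140:260,150:320]
cv2.imwrite("pics/z.png",np.hstack([cv2.resize(A,(450,540)),cv2.resize(B,(340,540))]))
P=pose([.4907,.025,1.6602],[(-.066,0,.058),(-.1,0,.058)]);print(((proj(a,P)-[180,100]+.5)*3).round(0).tolist())
E
```

```text
[ 0.499824  -0.0888075  0.1420832] 23.35 [-0.86784692  0.19178967  0.52811388]
[[226.0, 248.0], [232.0, 275.0]]
```

View pics/z.png

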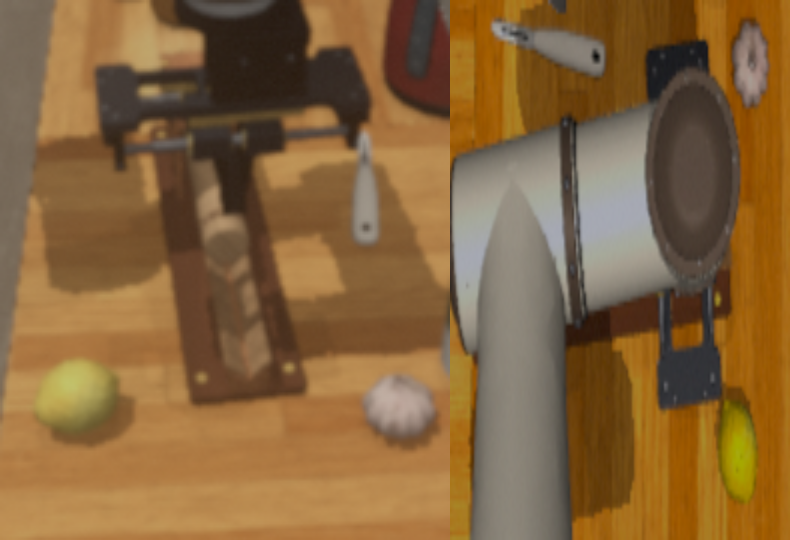

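The pin lies in the groove with its near end at (226,240), the robot is clear, and the garlic, lemon and peeler are where they were. Handing in.

```bash
python3 -c "
from station import r
print(r.finish_job())"
```

```text
the job is handed in; nothing more can be done
None
```

The rolling pin was released in the open groove, then pushed into the hood, pressed on the stop with an estimated 6 N (8 N read at the wrist), and left there; the job is handed in, but no verdict came back and I couldn't measure whether it still bears on the stop.

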